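# Free the ratchet pawl and push the jig's hold-down arm onto the plate

### The arm

A 6-joint arm with a two-finger parallel gripper is mounted at the origin on the work surface. World frame = base frame: x ahead of the robot, y to its left, z up, the work surface at z = 0. Lengths are in mm, angles in rad, forces in N, time in s.
With the tool pointing down it reaches from about 375 to 750 mm from the base axis. Payload 9 kg.
Tool frame: the origin (TCP) lies at the very end of the fingers, on their centre line; the grasp point (between the pads) lies 19 mm behind it; z points along the fingers, y is the line along which they close (so a half turn about z gives the same grasp; the last joint's range is limited). The gripper opens to 85 mm and grips with 20 to 120 N. Pads are 22 mm wide; open, the fingers measure 114 mm over their backs; the gripper's body (76 mm by 85 mm) begins 54 mm behind the grasp point. The pads swing forward as they close: fully open they stand 13 mm farther back than shut.
Start: joints at [-0.218, 0.104, 0.097, 1.564, 0, 1.353], TCP at [600.031, 0.003, 231.331] pointing down, gripper open.
Joint ranges: [-2.99, 2.99], [-0.84, 1.86], [-1.1, 1.16], [-1.84, 2.11], [-1.51, 1.56], [-3.14, 3.14]. Speed limits (rad/s): [2.22, 2.22, 2.57, 3.14, 3.14, 3.14].

### API

Orientations are given as [roll, pitch, yaw] about the fixed x, y, z axes, in that order (R = Rz(yaw) Ry(pitch) Rx(roll)).
In Python, from station import bot, viewer gives the robot as it stands.
- The arm moves only by the tool arm_command, never from a script. Its argument "rows" is a list of rows, each a list of 4 numbers: the shift along the tool's x, y, z in mm, then the turn about the tool's z in rad. A call has 1 to 12 rows; each row is the pose to reach, as a shift and turn from the pose commanded when the call began, along the tool's axes at that moment; what a row does not reach only later rows make up. A row lasts 1/10 s, in which the tool goes at most 50 mm and 8.59 degrees, less where a joint would pass 70% of its speed; a pose out of reach is approached as far as the arm can. A call with a gripper value outside its range is refused whole. "grip" is the finger opening in mm, from 0 to 85.4, set as the call begins (left out, the last holds). The fingers move at their own pace and stop on an object; the grip force is fixed at half the most. Time passes only in rows, so rows that repeat a pose let the fingers close. It gives the time, the measured TCP pose, the force, the opening and the grip force at its end, in the units of the state.
- bot.sense(): the state, without advancing time (a new reading comes with each control period).
- viewer.camera(name): name is "scene" or "side" or "wrist"; returns (picture, depth): 480x640x3 uint8, red, green, blue; 480x640 float32, mm along the optical axis (not along the pixel's ray), 0 where there is no reading.
- viewer.calibration(name): a dict with "K" (3x3 intrinsics, pixels), "xyz" and "attitude" of the camera in the world. Camera axes: x right, y up, looking along -z (the intrinsics and any distortion apply to the point x, -y, -z); pixel columns grow to the right and rows downward; lengths in mm; the calibration is good to about 2 mm. A picture is of the moment at which its call begins: read the wrist's pose just before it. calibration takes no time and is no camera call; for the wrist camera it gives the pose at the moment of the call.
- bot.sign_off(): hands the job in; it is judged then, once.
Trained networks look in the newest picture that a camera, given by its name, has taken for a name from the list of things; names that differ only in an ending like _2 or _b are one class to them, and where a whole thing is asked for, a point or a joint stands for the part that bears it (a point fixed in the world has none). Each returns a list of dicts, best first, with "p" (0 to 1); they miss things now and then, are a little off and sometimes report something else, mostly with a low value. They report only what shows in the picture. A call takes as long as a camera call. They do not tell look-alikes from the thing itself.
- viewer.silhouettes(name, camera): "pixels" (480x640 bool, what is visible of it) and "bbox" ([left, top, width, height] in pixels, round what is visible of it).
The state is a dict: "time_s": time; "joint_positions": joint angles; "joint_velocities": joint speeds; "joint_efforts": joint torques, N m; "tcp_pos": TCP position; "orientation": TCP orientation; "ft_force": force on the tool from outside, world axes, zero at the start; "wrist_torque": the same for the moment, N m; "opening": finger opening in mm; "grip_force": force on a finger pad.
Only numpy, scipy, OpenCV 4.12 (cv2) and the standard library are available. Lean on these libraries where they do the work, as an engineer would, in place of code of your own. Each camera call takes 0.05 s, during which the arm holds its last target. There are 200 camera calls.

### The job

The drilling jig's blue hold-down arm is propped up by its ratchet. Press the orange pawl's tab all the way down so that the pawl swings clear of the teeth, where it stays, then push the arm down by its black crossbar, past its teeth, until its rubber pad sits on the aluminium plate, and let go. Only press and push: do not raise the arm or pick anything up, leave the plate in its nest, and leave the tools and containers around the jig where they are.

Things in the scene. Friction and masses are not known exactly. Their poses are not given: they have to be found in the camera images.
- jig: drilling jig fixed to the bench: green base plate 330 x 110 x 12 mm. Origin on the bench under the arm's hinge, z up. The arm points along the jig's -x, the pawl's tab along its +x. The arm's hinge axis runs along the jig's y, 90 mm above the origin, between two grey cheeks (outer width 42 mm) that rise to 105 mm; the arm's toothed steel wheel there reaches 53 mm from the hinge. The base spans x -220 to +110 mm, y -55 to +55 mm
- clamp_arm (a joint): hinge of the blue hold-down arm, rad; starts at 0 to 0.1 (raised 46 to 40 degrees above level) and grows as the arm is pushed down: at 0.80 the arm is level and its pad rests on the plate (hard stop at 0.84). While the pawl is engaged a tooth blocks it at about 0.12. Stiff hinge (0.9 N m): the arm stays where it is left, and needs about 2 to 5 N at the crossbar, growing smaller as it nears level. It can be raised to -0.25, but should not be
- handle (a point): centre of the black round crossbar at the arm's end: 24 mm diameter, 90 mm long, along the jig's y. It runs on an arc of 190 mm radius about the hinge, from about 226 mm above the bench (raised) to 90 mm (arm level); push on its top
- pawl (a joint): hinge of the orange pawl, rad; 0 to 0.03 engaged, grows as the tab is pressed down, 0.35 is its stop. The nose is clear of the teeth from about 0.16; count it as free above 0.22. Stiff hinge with no return spring: it stays where it is put; about 3 N on the tab moves it. Its hinge axis runs along the jig's y, at x +44 mm, z 35 mm in the jig's frame
- tab (a point): centre of the top of the pawl's flat orange tab, 36 x 36 mm, 8 mm thick: engaged it lies level at x +136 mm, 80 mm above the bench in the jig's frame; fully pressed it has dropped about 34 mm, moved 10 mm farther out (+x) and slopes down 20 degrees outwards. Nothing is beneath it
- workpiece: loose aluminium plate 60 x 80 x 10 mm lying in the jig's nest, top 22 mm above the bench; origin at the centre of its underside
- nest (a point): centre of the nest's floor, x -100 mm, z 12 mm in the jig's frame, within fences 6 mm high
- screwdriver: loose screwdriver with a red handle, lying beside the jig on its +y side, roughly along the jig's length, under 40 mm high; leave alone. Origin on the bench near its middle
- wrench: loose steel wrench lying flat beside the jig on its -y side, roughly along the jig's length, under 40 mm high; leave alone. Origin on the bench near its middle
- paste_jar: loose small jar with a yellow cap, 56 mm across, 65 mm tall; leave alone. Origin at the centre of its underside
- spray_can: loose can with a blue band, 56 mm across, 150 mm tall; leave alone. Origin at the centre of its underside
- chip_cup: loose open steel cup, 72 mm across, 80 mm tall; leave alone. Origin at the centre of its underside
- bit_block: loose wooden block 100 x 45 x 30 mm with five upright drill bits up to 45 mm above it; leave alone. Origin at the centre of its underside
- screw_box: loose cardboard box 70 x 50 x 35 mm; leave alone. Origin at the centre of its underside
Mind the look-alikes: they are no part of the job. Leave any green or yellow look-alike of the workpiece alone.

How it is judged (in metres and radians):
On the way, in this order (a step that is already met when the one before it is completed fails the run):
1. the pawl is pressed free (above 0.22 rad) while the arm is still up (below 0.3 rad) (value of joint pawl above 0.22 rad and value of joint clamp_arm below 0.3 rad), for 0.2 s.
2. the arm is pushed down until its pad sits on the plate (above 0.76 rad) (value of joint clamp_arm above 0.76 rad), for 0.2 s.
At the end, for the whole second after the job is handed in: The arm is down and at rest with its pad on the plate (joint above 0.76 rad of 0.80), the pawl is still free (above 0.22 rad), and the plate lies in its nest (within 8 mm) (value of joint clamp_arm above 0.76 rad and velocity of joint clamp_arm between -0.05 and 0.05 rad/s and value of joint pawl above 0.22 rad and distance between workpiece and nest below 0.008 m); the robot touches nothing.
It fails at once if the arm was raised instead of pushed down (below -0.08 rad) (value of joint clamp_arm below -0.08 rad).
It fails at once if the plate was lifted or shifted out of its nest (more than 10 mm) (distance of workpiece from where it was at the start of the episode above 0.01 m).
It fails at once if a tool or container beside the jig was moved (more than 25 mm) (distance of any of screwdriver, wrench, paste_jar, spray_can, chip_cup, bit_block, screw_box from where it was at the start of the episode above 0.025 m).
It also fails if it takes over 48 s, if anything falls off the work surface, if the arm or the gripper's body presses on something with over 40 N, if the wrist force passes 120 N, or if a joint passes its speed limit or range.

## Working session

There is one attempt and no reset: what is moved stays moved. The work goes in short steps, Python scripts to look and compute and a tool call to move; the robot and the scene stay as the last step left them, time stands still between calls to the robot, and variables do not carry over. Pictures are saved under pics/ and viewed, at most 10 in all, crops included, and the job is handed in when it is done.

Besides the shell and the picture viewer there is one more tool, called by a JSON object that holds its "method" and its "body", one argument or row to a line. arm_command: Moves the arm, as the interface text tells. Its arguments: {"type":"object","properties":{"rows":{"type":"array","items":{"type":"array","items":{"type":"number"}}},"grip":{"type":"number"}},"required":["rows"]}

```bash
ls; mkdir -p pics
cat > h.py <<'E'
import numpy as np, cv2
from scipy.spatial.transform import Rotation as R
from station import bot, viewer
def cam(n):
    c=viewer.calibration(n); p,d=viewer.camera(n); return p,d,c
def rot(a):
    a=np.array(a,float)
    if a.shape==(3,3): return a
    return R.from_euler('xyz',a).as_matrix() if a.size==3 else R.from_quat(a).as_matrix()
def pts(mask,d,c):
    v,u=np.nonzero(mask&(d>0)); z=d[v,u]; K=np.array(c['K'])
    P=np.c_[(u-K[0,2])/K[0,0]*z, -(v-K[1,2])/K[1,1]*z, -z]
    return P@rot(c['attitude']).T+np.array(c['xyz'])
E
python3 - <<'E'
from h import *
for n in ['scene','side']:
    p,d,c=cam(n); print(n,c)
    cv2.imwrite(f'pics/{n}.png',p[:,:,::-1])
    for t in ['jig','tab','handle','workpiece','pawl','clamp_arm']:
        for s in viewer.silhouettes(t,n)[:2]:
            P=pts(s['pixels'],d,c)
            if len(P): print(t,round(s['p'],2),s['bbox'],len(P),np.median(P,0).round(),np.percentile(P,[2,98],0).round().tolist())
print(bot.sense())
E
```

```text
pics
scene {'K': array([[603.17269461,   0.        , 315.16981376],
       [  0.        , 603.17269461, 237.65756428],
       [  0.        ,   0.        ,   1.        ]]), 'xyz': array([1675.34586799, -552.54947971, 1132.68713088]), 'attitude': array([0.92256254, 0.00192463, 1.10015203])}
jig 0.53 [246.0, 261.6, 46.6, 20.6] 412 [514. -97.  74.] [[421.0, -157.0, -2.0], [532.0, -44.0, 101.0]]
tab 0.89 [246.2, 260.4, 44.4, 23.2] 380 [515. -98.  75.] [[425.0, -158.0, 0.0], [532.0, -54.0, 101.0]]
handle 0.9 [285.4, 207.8, 75.7, 68.9] 1284 [563.  36. 132.] [[528.0, -56.0, 61.0], [626.0, 121.0, 238.0]]
workpiece 0.89 [400.5, 256.8, 36.9, 25.6] 462 [621. 310.   9.] [[575.0, 280.0, -1.0], [659.0, 348.0, 15.0]]
workpiece 0.66 [331.5, 271.3, 22.6, 23.3] 408 [579.  79.  22.] [[536.0, 47.0, 15.0], [616.0, 111.0, 27.0]]
pawl 0.91 [247.0, 262.5, 39.1, 19.1] 396 [ 514. -101.   75.] [[394.0, -158.0, -2.0], [532.0, -36.0, 101.0]]
pawl 0.59 [289.9, 206.4, 70.9, 74.7] 1334 [562.  42. 130.] [[385.0, -55.0, 1.0], [626.0, 171.0, 238.0]]
clamp_arm 0.9 [290.1, 208.2, 72.4, 72.6] 1194 [561.  30. 130.] [[528.0
[... 1550 characters left out ...]
ay([-2.17679115e-01,  1.04075730e-01,  9.72801570e-02,  1.56388036e+00,
        1.23870821e-05,  1.35309293e+00]), 'joint_velocities': array([-2.02445650e-03, -3.41383477e-04, -2.48538010e-04,  8.26825637e-07,
       -1.07201001e-03, -5.90452045e-05]), 'joint_efforts': array([-1.10017914e-03, -5.56635797e+01,  5.03679013e+01,  5.90174714e-04,
       -4.37060016e-04,  7.24179330e-06]), 'tcp_pos': array([6.00033634e+02, 1.84742867e-02, 2.31333976e+02]), 'orientation': array([3.14147242e+00, 1.39092967e-05, 1.57082061e+00]), 'ft_force': array([ 0.51552684, -0.02530336, -0.24073589]), 'wrist_torque': array([-0.01527414, -0.02718505,  0.00819337]), 'grip_force': 0.0, 'opening': 85.23693706463501}
```

```bash
python3 - <<'E'
from h import *
G=[];O=[];B=[]
for n in ['scene','side']:
    p,d,c=cam(n)
    hsv=cv2.cvtColor(p,cv2.COLOR_RGB2HSV); P=pts(np.ones(d.shape,bool),d,c); H=hsv[d>0]
    box=(P[:,0]>400)&(P[:,0]<720)&(abs(P[:,1])<240)
    h,s,v=H.T.astype(int)
    g=P[box&(h>35)&(h<90)&(s>60)&(abs(P[:,2]-12)<7)]
    o=P[box&(h>5)&(h<20)&(s>140)&(abs(P[:,2]-80)<8)&(P[:,1]<-60)]
    b=P[box&(v<70)&(P[:,2]>195)&(P[:,2]<245)&(P[:,1]>20)]
    for nm,Q in (('green',g),('orange',o),('black',b)):
        if len(Q)>5:
            r=cv2.minAreaRect(Q[:,:2].astype(np.float32)); print(n,nm,len(Q),np.round(r[0]),np.round(r[1]),round(r[2],1),np.median(Q,0).round(),np.percentile(Q[:,2],[5,95]).round())
    x,y=(200,150) if n=='scene' else (240,150)
    cv2.imwrite(f'pics/{n}_c.png',cv2.resize(p[y:y+180,x:x+220,::-1],None,fx=3.3,fy=3.3,interpolation=2))
E
python3 -c "
import cv2,numpy as np
a=cv2.imread('pics/scene_c.png');b=cv2.imread('pics/side_c.png')
cv2.imwrite('pics/both.png',cv2.resize(np.vstack([cv2.resize(a,(726,594))]),(726,594)))"
```

```text
scene green 2115 [496.  62.] [331. 265.] 71.7 [574.  30.  11.] [ 7. 16.]
scene orange 179 [ 513. -120.] [90. 42.] 61.6 [ 507. -137.   77.] [73. 83.]
scene black 218 [586. 112.] [21. 97.] 71.2 [596. 107. 235.] [222. 239.]
side green 1695 [488.  58.] [331. 256.] 72.6 [540.  -4.  12.] [ 7. 17.]
side orange 225 [ 505. -121.] [88. 36.] 70.5 [ 501. -140.   78.] [73. 84.]
side black 178 [580. 108.] [22. 85.] 73.3 [570. 109. 234.] [223. 240.]
```

View pics/scene_c.png

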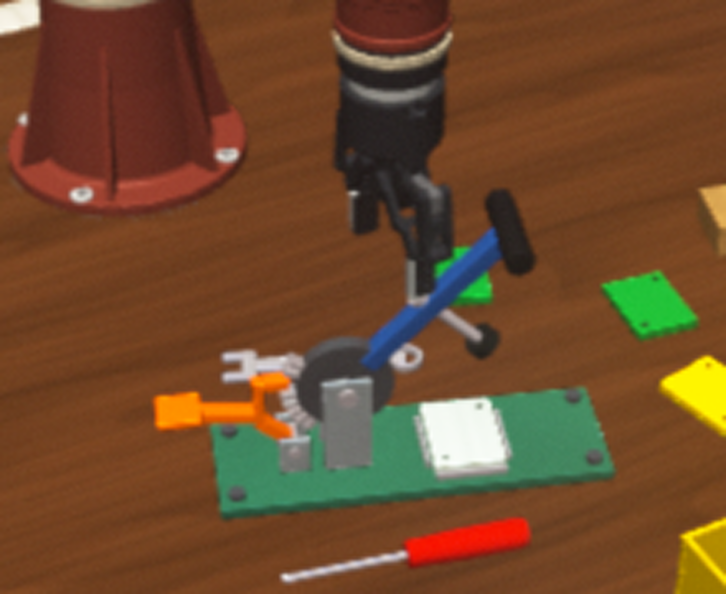

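View pics/side.png

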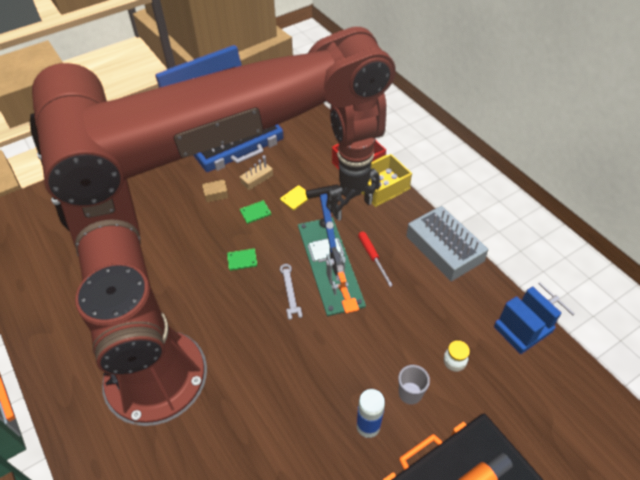

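The scene crop shows the tab at about (178,411), the crossbar at (510,230) and the white/aluminium plate in the nest at (463,437). The flat green and yellow plates at (650,303) and (695,390) lie off the jig, so they are look-alikes. In the side view the jig's long axis runs from the tab at (350,300) up to the handle at (325,190). My estimates:
- **Jig axis:** about 72° yaw, with the origin near (541,-19).
- **Tab:** near (500,-147).
- **Bar:** near (583,110), z 226.

Next I'll close the fingers and move over the tab, staying high.

{"method": "arm_command", "body": {
  "rows": [
    [0,0,-10,0.1],
    [-35,-25,-10,0.2],
    [-75,-50,-10,0.31],
    [-110,-75,0,0.31],
    [-147,-100,20,0.31],
    [-147,-100,60,0.31],
    [-147,-100,80,0.31],
    [-147,-100,80,0.31]
  ],
  "grip": 0
}}

```text
time_s: 1.6
tcp_pos: [498.2, -146.4, 148.3]
orientation: [-3.137, -0.001, 1.26]
ft_force: [-0.8, -0.5, 0.0]
opening: 0.2
grip_force: 0.0
```

Run:
```python
from h import *
s=bot.sense(); print(s['time_s'],s['tcp_pos'].round(1),s['orientation'].round(3),s['ft_force'].round(1),s['opening'])
T=s['tcp_pos']
W=None
for n in ['wrist','side','scene']:
    p,d,c=cam(n)
    if n=='wrist': W=p.copy()
    hsv=cv2.cvtColor(p,cv2.COLOR_RGB2HSV); P=pts(np.ones(d.shape,bool),d,c); H=hsv[d>0].astype(int)
    h,sa,v=H.T
    box=(P[:,0]>400)&(P[:,0]<720)&(abs(P[:,1])<200)
    o=P[box&(h>5)&(h<20)&(sa>140)&(abs(P[:,2]-80)<6)&(P[:,1]<-60)]
    b=P[box&(v<70)&(P[:,2]>200)&(P[:,2]<245)&(P[:,1]>60)]
    e=np.array([.309,.951]); f=np.array([.951,-.309]); O=np.array([541,-19])
    for nm,Q in (('orange',o),('black',b)):
        if len(Q)>5:
            q=Q[:,:2]-O; a=np.c_[-q@e,q@f]
            print(n,nm,len(Q),'jig x pct',np.percentile(a[:,0],[1,25,50,75,99]).round(),'y',np.percentile(a[:,1],[1,25,50,75,99]).round(),'z',np.percentile(Q[:,2],[2,50,98]).round())
            if nm=='orange': w=a[a[:,0]>118]; print('  tab part', len(w), w.mean(0).round() if len(w) else '', np.ptp(w,axis=0) if len(w) else '')
cv2.imwrite('pics/w1.png',W[:,:,::-1])
```

```text
1.6 [ 498.2 -146.4  148.3] [-3.137e+00 -1.000e-03  1.260e+00] [-0.8 -0.5  0. ] 0.18946944312770336
wrist orange 364 jig x pct [103. 113. 114. 130. 149.] y [-20. -19.  -9.   6.  16.] z [74. 78. 80.]
  tab part 147 [135. -11.] [30.29352709 36.09152802]
side orange 184 jig x pct [ 71. 122. 131. 142. 152.] y [-21. -12.  -4.   4.  14.] z [74. 78. 83.]
  tab part 149 [135.  -4.] [33.8311359  37.58835362]
side black 100 jig x pct [-140. -131. -128. -126. -123.] y [-44. -34. -24. -16.  12.] z [221. 233. 238.]
scene orange 143 jig x pct [ 62. 115. 125. 136. 147.] y [-20.  -7.   1.   8.  20.] z [74. 78. 85.]
  tab part 97 [132.   1.] [29.11274073 41.23579974]
scene black 214 jig x pct [-148. -142. -137. -132. -128.] y [-40. -12.  15.  39.  48.] z [218. 234. 241.]
```

View pics/w1.png

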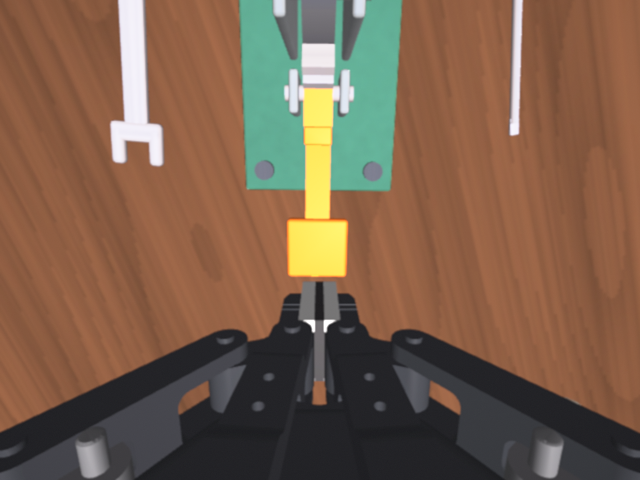

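The tab is fully visible at (317,248), laterally in line with the fingers at x≈319. I'll compute where its centre is relative to the TCP.

Run:
```python
from h import *
s=bot.sense(); p,d,c=cam('wrist'); T=s['tcp_pos']; Rt=rot(s['orientation'])
print(T.round(1))
for name,box in (('tab',(292,343,223,272)),):
    m=np.zeros(d.shape,bool); m[box[2]:box[3],box[0]:box[1]]=1
    P=pts(m,d,c); print(name,P.mean(0).round(1),'tool frame',((P-T)@Rt).mean(0).round(1),P.std(0).round(1), len(P))
# stem direction / jig axis: base edge bolts at (264,170),(372,171)
for u,v in ((264,170),(372,171)):
    m=np.zeros(d.shape,bool); m[v-3:v+4,u-3:u+4]=1
    print('bolt',pts(m,d,c).mean(0).round(1))
# ray-plane check, z=80
K=c['K'];
r=rot(c['attitude'])@np.array([(317.5-K[0,2])/K[0,0],-(247.5-K[1,2])/K[1,1],-1]); print('ray', (c['xyz']+r*(80-c['xyz'][2])/r[2]).round(1))
```

```text
[ 500.7 -147.1  152.8]
tab [ 501.5 -145.7   75.9] tool frame [ 1.7  0.2 76.9] [ 8.9 11.  16. ] 2490
bolt [476.7 -92.5  18. ]
bolt [ 553.1 -117.7   17.9]
ray [ 501.9 -144.7   80. ]
```

{"method": "arm_command", "body": {
  "rows": [
    [0,0,40,0],
    [0,0,65,0],
    [0,0,72,0],
    [0,0,77,0],
    [-2,0,82,0],
    [-4,0,87,0],
    [-5,0,91,0],
    [-6,0,95,0],
    [-7,0,98,0],
    [-8,0,101,0],
    [-8,0,101,0]
  ]
}}

```text
time_s: 2.9
tcp_pos: [497.4, -154.7, 49.9]
orientation: [-3.141, -0.0, 1.261]
ft_force: [-0.5, 0.0, 0.5]
opening: -0.2
grip_force: 0.3
```

{"method": "arm_command", "body": {
  "rows": [
    [-1,0,2,0],
    [-1,0,3,0],
    [-1,0,4,0],
    [-1,0,5,0],
    [-1,0,5,0]
  ]
}}

```text
time_s: 3.4
tcp_pos: [497.5, -155.6, 46.8]
orientation: [3.141, 0.0, 1.261]
ft_force: [-5.2, 1.5, 15.0]
opening: 0.3
grip_force: 7.0
```

Run:
```python
from h import *
p,d,c=cam('wrist'); q,d2,c2=cam('side')
cv2.imwrite('pics/w2.png',np.hstack([p[150:400,160:480,::-1],cv2.resize(q[170:320,260:400,::-1],(233,250))]))
```

```text
(no output)
```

View pics/w2.png

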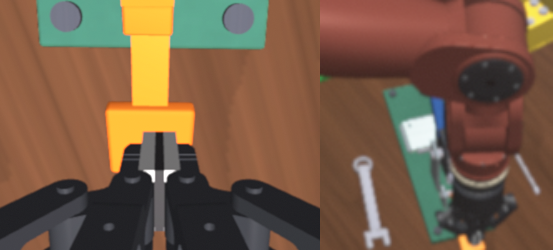

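The wrist crop shows the fingertips on the tilted tab at about (155,150). The force rose to 15 N at z≈47, so the pawl is on its stop. Next I'll lift straight up and move towards the bar to look at it.

{"method": "arm_command", "body": {
  "rows": [
    [0,0,-40,0],
    [0,0,-90,0],
    [0,0,-140,0],
    [0,0,-190,0],
    [0,0,-240,0],
    [40,0,-260,0],
    [90,0,-260,0],
    [140,0,-260,0],
    [170,0,-260,0],
    [170,0,-260,0],
    [170,0,-260,0]
  ]
}}

```text
time_s: 4.6
tcp_pos: [548.9, 6.9, 304.8]
orientation: [-3.141, 0.0, 1.263]
ft_force: [0.1, 0.1, 0.8]
opening: 0.1
grip_force: 0.0
```

Run:
```python
from h import *
s=bot.sense(); p,d,c=cam('wrist'); T=s['tcp_pos']; Rt=rot(s['orientation']); print(T.round(1))
cv2.imwrite('pics/w3.png',p[:,:,::-1])
M=np.ones(d.shape,bool); P=pts(M,d,c); v=p.max(2)[d>0]; Q=(P-T)@Rt
k=(v<80)&(P[:,2]>195)&(P[:,2]<250)&(Q[:,0]>40)&(abs(Q[:,1])<70)
print(k.sum(),np.percentile(Q[k],[1,50,99],0).round(1),np.percentile(P[k][:,2],[1,50,90,99]).round(1))
t=k&(P[:,2]>np.percentile(P[k][:,2],80)); print('top',P[t].mean(0).round(1),Q[t].mean(0).round(1))
for n in ['side','scene']:
    p,d,c=cam(n); P=pts(np.ones(d.shape,bool),d,c); H=cv2.cvtColor(p,cv2.COLOR_RGB2HSV)[d>0].astype(int)
    o=P[(H[:,0]>5)&(H[:,0]<20)&(H[:,1]>140)&(P[:,0]>470)&(P[:,0]<530)&(P[:,1]<-135)&(P[:,1]>-185)&(P[:,2]>10)&(P[:,2]<100)]
    if len(o): print(n,'tab z',np.percentile(o[:,2],[5,50,95]).round(1),o.mean(0).round())
```

```text
[548.9   6.9 304.8]
6562 [[ 99.3 -41.8  65.3]
 [110.   -4.1  68.4]
 [121.7  44.6  77.8]] [227.  236.4 238.6 239.5]
top [575.7 115.8 238.7] [111.9  -7.4  66.2]
side tab z [36.7 44.1 53.2] [ 493. -155.   44.]
scene tab z [38.  44.9 52.8] [ 501. -151.   45.]
```

View pics/w3.png

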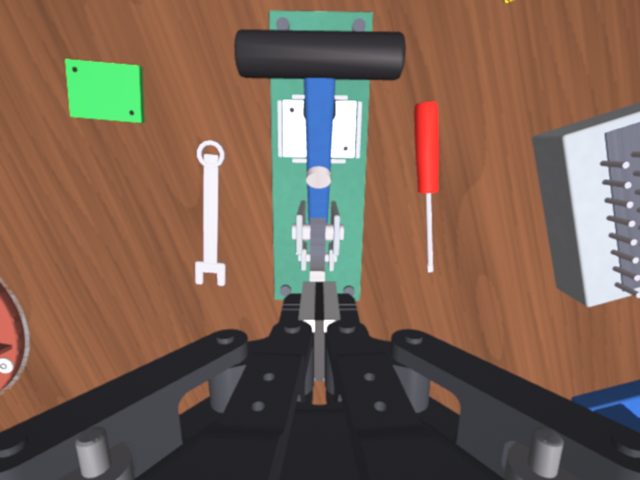

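The bar is centred at pixel (320,54), which is 110 mm ahead of the tool with its top at z≈239 (as expected for the raised arm). The tab stays down at z≈45. The screwdriver, wrench and plate are in place. Now I'll move over the bar, touch it and follow the arc.

{"method": "arm_command", "body": {
  "rows": [
    [40,0,0,0],
    [85,0,0,0],
    [111,0,10,0],
    [111,0,40,0],
    [111,0,58,0],
    [111,0,65,0],
    [116,0,72,0],
    [121,0,78,0],
    [125,0,83,0],
    [129,0,88,0],
    [133,0,93,0],
    [133,0,93,0]
  ]
}}

```text
time_s: 5.95
tcp_pos: [590.5, 133.9, 212.5]
orientation: [3.14, -0.001, 1.261]
ft_force: [-0.4, -0.1, 0.0]
opening: -0.3
grip_force: 0.0
```

{"method": "arm_command", "body": {
  "rows": [
    [5,0,7,0],
    [9,0,14,0],
    [13,0,21,0],
    [17,0,28,0],
    [20,0,36,0],
    [23,0,44,0],
    [26,0,52,0],
    [28,0,60,0]
  ]
}}

```text
time_s: 6.75
tcp_pos: [599.4, 160.7, 153.0]
orientation: [3.139, -0.002, 1.261]
ft_force: [2.3, 3.9, 5.0]
opening: 0.1
grip_force: 2.6
```

Run:
```python
from h import *
s=bot.sense(); print(s['tcp_pos'].round(1),s['ft_force'].round(1))
p,d,c=cam('wrist'); q,_,_=cam('scene')
cv2.imwrite('pics/w4.png',np.hstack([cv2.resize(p[:,:,::-1],(480,360)),cv2.resize(q[170:320,220:350,::-1],(312,360))]))
```

```text
[599.4 160.7 153. ] [2.3 3.9 5. ]
```

View pics/w4.png

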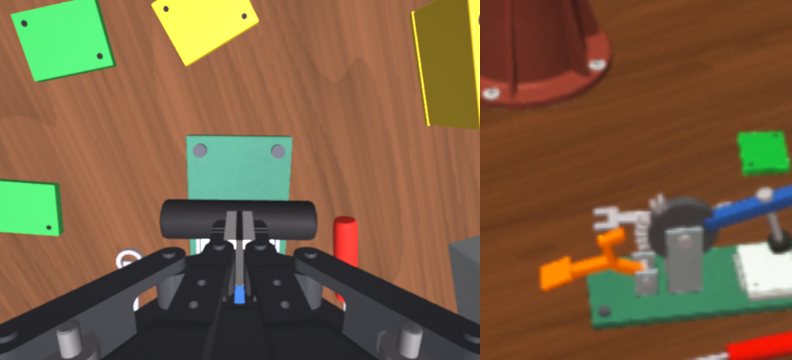

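The wrist half shows the fingertips on the bar at (238,215). The scene half shows the arm coming down, with the tab tilted and the nose clear. I'll continue to level.

{"method": "arm_command", "body": {
  "rows": [
    [2,0,8,0],
    [4,0,16,0],
    [6,0,24,0],
    [7,0,31,0],
    [7,0,37,0],
    [8,0,42,0],
    [8,0,46,0],
    [8,0,49,0],
    [8,0,51,0],
    [8,0,52,0],
    [8,0,52,0]
  ]
}}

```text
time_s: 7.95
tcp_pos: [600.8, 167.3, 101.8]
orientation: [3.141, -0.0, 1.261]
ft_force: [-3.4, 1.9, 12.7]
opening: 0.4
grip_force: 6.4
```

{"method": "arm_command", "body": {
  "rows": [
    [0,0,1,0],
    [0,0,1.5,0],
    [0,0,1.5,0],
    [0,0,1.5,0]
  ]
}}

```text
time_s: 8.35
tcp_pos: [600.9, 167.3, 101.6]
orientation: [3.14, -0.0, 1.261]
ft_force: [-8.4, 1.3, 21.9]
opening: 0.1
grip_force: 10.9
```

{"method": "arm_command", "body": {
  "rows": [
    [0,0,-10,0],
    [0,0,-40,0],
    [0,0,-90,0],
    [0,0,-140,0],
    [-40,0,-160,0],
    [-70,0,-160,0],
    [-70,0,-160,0],
    [-70,0,-160,0]
  ]
}}

```text
time_s: 9.15
tcp_pos: [579.0, 99.9, 258.5]
orientation: [-3.141, 0.0, 1.259]
ft_force: [-0.3, 0.6, 0.9]
opening: -0.0
grip_force: 0.0
```

Run:
```python
from h import *
s=bot.sense(); p,d,c=cam('wrist'); T=s['tcp_pos']; Rt=rot(s['orientation']); print(s['time_s'],T.round(1),s['ft_force'].round(1))
P=pts(np.ones(d.shape,bool),d,c); v=p.max(2)[d>0]; Q=(P-T)@Rt
k=(v<80)&(P[:,2]>70)&(P[:,2]<140)&(Q[:,0]>35)&(Q[:,0]<110)&(abs(Q[:,1])<50)
print(k.sum(),'bar',np.percentile(Q[k],[2,50,98],0).round(1),'z',np.percentile(P[k][:,2],[50,90,98]).round(1))
q,d,c=cam('scene'); P=pts(np.ones(d.shape,bool),d,c); H=cv2.cvtColor(q,cv2.COLOR_RGB2HSV)[d>0].astype(int)
o=P[(H[:,0]>5)&(H[:,0]<20)&(H[:,1]>140)&(P[:,0]>470)&(P[:,0]<530)&(P[:,1]<-135)&(P[:,1]>-185)&(P[:,2]>10)&(P[:,2]<100)]
print('tab z',np.median(o[:,2]).round(1))
cv2.imwrite('pics/w5.png',np.hstack([cv2.resize(p[:,:,::-1],(480,360)),cv2.resize(q[170:320,220:350,::-1],(312,360))]))
```

```text
9.15 [579.   99.9 258.5] [-0.3  0.6  0.9]
2487 bar [[ 60.1 -40.9 155.4]
 [ 73.2  -1.2 157.8]
 [ 81.6  43.8 163.8]] z [100.6 102.3 103. ]
tab z 44.5
```

View pics/w5.png

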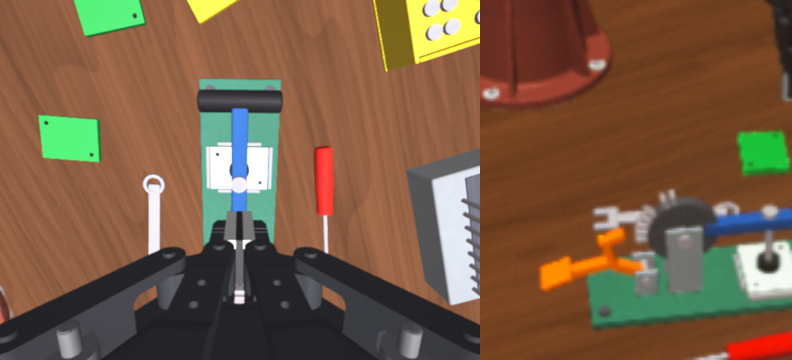

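The arm is level with its bar top at z≈102, and the pad sits on the plate at (768,262). The plate is in its nest, the tab is down at z≈44.5 and the gripper is clear. I'm handing in.

```bash
python3 -c "
from station import bot
print(bot.sign_off())"
```

```text
the job is handed in; nothing more can be done
None
```

I pressed the pawl to its stop, pushed the arm level until its pad sat on the plate in its nest, backed the gripper clear and handed the job in at about 9 s; no verdict came back.

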